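# Put the microscope things away, optics first

## Task

Put the five things left on the microscope desk back where each kind belongs. First, while the fingers are still free of oil, stand the spare eyepiece and the objective canister in the optics tray, one in each ring nest; only after that touch the bottles, and stand the oil bottle in the wide well and the slim dropper bottle in the narrow well of the bottle caddy, both kept upright all the while. Lay the marker flat and lengthwise inside the pen tray whenever it suits, and leave the tally counter and the slide box where they are.

Things in the scene. Friction and masses are not known exactly. Their poses are not given: they have to be found in the camera images.
- eyepiece: Spare microscope eyepiece: black stepped cylinder, 39 mm in diameter and 46 mm tall, standing on its end; origin at the centre of its underside, z up its axis.
- objective_can: Objective canister: white round can 40 mm in diameter with a black lid (42 mm, from 34 mm up), 54 mm tall in all; origin at the centre of its underside, z up its axis.
- oil_bottle: Immersion oil bottle: squat round whitish bottle, body 35 mm in diameter up to 50 mm, then a blue cap 23 mm in diameter to 66 mm; origin at the centre of its underside, z up its axis.
- dropper_bottle: Amber dropper bottle: slim, body 29 mm in diameter up to 58 mm, collar 21 mm in diameter to 70 mm, black rubber bulb 15 mm in diameter to 102 mm; origin at the centre of its underside, z up its axis.
- marker_mid (a point): Marker pen, white with a red cap at one end, lying on the desk: 135 mm long, about 17 mm thick. This point is the middle of the pen, on its axis, 8 mm above what it lies on; its length runs along its own y (it may roll about it).
- optics_tray: Optics tray, fixed: shallow aluminium tray 90 mm (its x) by 166 mm (its y), walls 12 mm high, grey lined floor 5 mm above the desk. Two black rubber ring nests, inner diameter 58 mm, outer 66 mm, rims 13 mm above the desk, are centred at x 0, y +38 mm and x 0, y -38 mm of the tray. Origin at the centre of its underside, z up. Either nest takes either thing.
- bottle_caddy: Bottle caddy, fixed: white block 70 mm (its x) by 138 mm (its y), top 30 mm above the desk, in a grey lipped spill tray 94 by 162 mm, lip 10 mm high. Wide round well, 54 mm in diameter, centred at x 0, y +34 mm; narrow round well, 42 mm in diameter, centred at x 0, y -36 mm; both 22 mm deep, well floors 8 mm above the desk. Origin at the centre of its underside, z up.
- pen_tray: Pen tray, fixed: grey cradle 46 mm (its x) by 176 mm (its y) with a floor 5 mm above the desk. The trough runs along its y, 36 mm wide and 166 mm long inside; its walls, 16 mm high above the desk, stand only at both ends (beyond 42 mm from the middle), leaving the middle 84 mm open at the sides for fingers. Origin at the centre of its underside, z up.
- tally_counter: Bystander: chrome hand tally counter, 23 x 74 x 54 mm, loose at the far left of the desk. Origin at the centre of its underside.
- slide_box: Bystander: green slide box with a window lid, 73 x 105 x 34 mm, loose at the far right. Origin at the centre of its underside.
Not all that is in view belongs to the job. Leave any purple or yellow look-alike of the oil_bottle alone.

How it is judged:
By the outcome, as a careful person would: the job done as asked, in the order asked, and still so for the second after the job is handed in, with the robot touching nothing.
It also fails if it takes over 112 s, if anything falls off the work surface, if the arm or the gripper's body presses on something with over 40 N, if the wrist force passes 120 N, or if a joint passes its speed limit or range.

## Robot

A 6-joint arm with a two-finger parallel gripper is mounted at the origin on a cart in front of the work surface, level with it; the furniture and walls round the work are solid. World frame = base frame: x ahead of the robot, y to its left, z up, the work surface at z = 0. Lengths are in m, angles in degrees, forces in N, time in s.
With the tool pointing down it reaches from about 0.4 to 0.825 m from the base axis. Payload 7 kg.
Tool frame: the origin (TCP) lies at the very end of the fingers, on their centre line; the grasp point (between the pads) lies 19 mm behind it (ctrl.grip_point_offset is the distance from the TCP to the grasp point, in m); x points along the fingers, z is the direction in which the jaws open and shut, and the axes are right-handed (so a half turn about x gives the same grasp; the last joint's range is limited). The gripper opens to 88 mm and grips with 3 to 60 N. Pads are 19 mm wide; open, the fingers measure 130 mm over their backs; the gripper's body (78 mm by 193 mm) begins 47 mm behind the grasp point.
Start: joints at [83.428, 20.546, 0.682, 0, -70.136, -16.507], TCP at [0.265, 0.621, 0.227] pointing down, gripper open.
Joint ranges: [-176.03, 176.03], [-82.01, 121.73], [-58.28, 71.71], [-173.87, 95.51], [-174.79, -0.11], [-173.66, 173.66]. Speed limits (degrees/s): [136.94, 136.94, 172.46, 180, 180, 180].

## Interface

Orientations are given as [roll, pitch, yaw] about the fixed x, y, z axes, in that order (R = Rz(yaw) Ry(pitch) Rx(roll)).
In Python, from plant import get_obs, snapshot, calibration, close_job, ctrl gives the robot as it stands.
- The arm moves only by the tool move_arm, never from a script. Its argument "commands" is a list that holds one entry, the list of rows, each a list of 4 numbers: the shift along the tool's x, y, z in cm, then the turn about the tool's x in rad. In form: [[[dx, dy, dz, spin], ...]]. A call has 1 to 8 rows; each row shifts and turns the commanded pose from where the row before left it, along the tool's axes as they then stand; what a row does not reach is not made up. A row lasts 1/10 s, in which the tool goes at most 50 mm and 8.59 degrees, less where a joint would pass 70% of its speed; a pose out of reach is approached as far as the arm can. A call with a gripper value outside its range is refused whole. "jaw" is the finger opening in cm, from 0 to 8.76, set as the call begins (left out, the last holds). The fingers move at their own pace and stop on an object; the grip force is fixed at half the most. Time passes only in rows, so rows that do not move let the fingers close. It gives the time, the measured TCP pose, the force and the opening at its end, in the units of the state.
- get_obs(): the state, without advancing time (a new reading comes with each control period).
- snapshot(name): name is "side" or "top"; returns (picture, depth): 400x640x3 uint8, red, green, blue; 400x640 float32, m along the optical axis (not along the pixel's ray), 0 where there is no reading.
- calibration(name): a dict with "mtx" (3x3 intrinsics, pixels), "T" (4x4, takes a point from camera to world coordinates). Camera axes: x right, y up, looking along -z (the intrinsics and any distortion apply to the point x, -y, -z); pixel columns grow to the right and rows downward; lengths in m; the calibration is good to about 2 mm. A picture is of the moment at which its call begins. calibration takes no time and is no camera call.
- close_job(): hands the job in, once; it reports no verdict.
The state is a dict: "clock": time; "joint_pos": joint angles; "qvel": joint speeds; "tau": joint torques, N m; "tool_pos": TCP position; "orientation": TCP orientation; "force": force on the tool from outside, world axes, zero at the start; "moment": the same for the moment, N m; "opening": finger opening in m.
Only numpy, scipy, OpenCV 4.12 (cv2) and the standard library are available. Lean on these libraries where they do the work, as an engineer would, in place of code of your own. Each camera call takes 0.05 s, during which the arm holds its last target. There are 200 camera calls.

## Working session

There is one attempt and no reset: what is moved stays moved. The work goes in short steps, Python scripts to look and compute and a tool call to move; the robot and the scene stay as the last step left them, time stands still between calls to the robot, and variables do not carry over. Pictures are saved under pics/ and viewed, about 12 in all and at most 16, crops included, and the job is handed in when it is done.

Besides the shell and the picture viewer there is one more tool, called after ">>>" as name(argument=value, ...), one argument or row to a line, values as JSON. move_arm: Moves the arm, as the interface text tells. Its arguments: {"type":"object","properties":{"commands":{"type":"array"},"jaw":{"type":"number"}},"required":["commands"]}

```bash
mkdir -p pics; ls; python3 - <<'E'
from plant import *
import cv2,numpy as np
o=get_obs();print(o)
for n in("top","side"):
    p,d=snapshot(n);c=calibration(n);print(n,c)
    cv2.imwrite(f"pics/{n}0.png",p[...,::-1]);np.save(f"pics/{n}0.npy",d)
E
```

```text
pics
{'clock': 0.0, 'joint_pos': array([ 8.34286668e+01,  2.05911968e+01,  6.34250020e-01, -2.10136400e-02,
       -7.01366628e+01, -1.65062792e+01]), 'qvel': array([ 0.0333462 ,  0.06807739,  0.01566913,  0.03361355, -0.04747905,
        0.01123314]), 'tau': array([ 1.35931070e-03, -5.82722855e+01,  2.93055564e+01,  6.99740767e+00,
        6.90290850e-03, -1.36928497e-04]), 'tool_pos': array([0.26441881, 0.62051687, 0.22562619]), 'orientation': array([   4.59170418,   89.90432807, -108.49306436]), 'force': array([-0.05051677,  0.43299331,  0.25961149]), 'moment': array([ 0.01210294,  0.0191479 , -0.01446769]), 'opening': 0.08747452180350827}
top {'mtx': array([[399.76583618,   0.        , 318.20329488],
       [  0.        , 399.76583618, 203.76134472],
       [  0.        ,   0.        ,   1.        ]]), 'T': array([[ 0.02768873,  0.98180965, -0.18783807,  0.27975085],
       [-0.99959677,  0.02601156, -0.01138835, -0.03199828],
       [-0.00629523,  0.18807766,  0.98213399,  1.3183783 ],
       [ 0.        ,  0.        ,  0.        ,  1.        ]])}
side {'mtx': array([[393.83708114,   0.        , 322.87966046],
       [  0.        , 393.83708114, 202.43861506],
       [  0.        ,   0.        ,   1.        ]]), 'T': array([[-0.97657338,  0.16031937, -0.14353444,  0.35076349],
       [-0.21437409, -0.66699607,  0.71355448,  0.83884434],
       [ 0.0186597 ,  0.72760837,  0.68573892,  0.87428743],
       [ 0.        ,  0.        ,  0.        ,  1.        ]])}
```

View pics/top0.png

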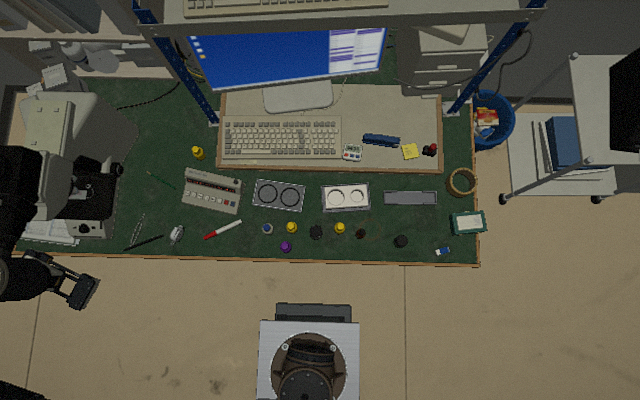

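View pics/side0.png

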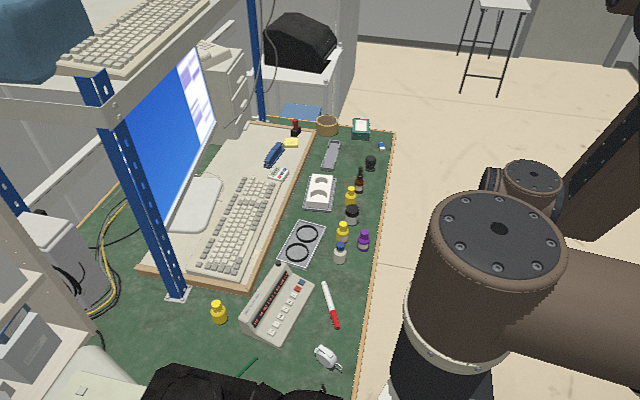

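Top view: tally (176,234), marker (224,229), candidates for the oil bottle: whitish/blue (267,228), yellow (291,227), purple (285,246), yellow (340,228) → (267,228) fits whitish with blue cap. Dark items at (316,231), (361,233), (401,241). Confirming with an enlarged crop.

```bash
python3 - <<'E'
import cv2,numpy as np
t=cv2.imread("pics/top0.png")[170:265,165:485];s=cv2.imread("pics/side0.png")[110:290,275:415]
a=cv2.resize(t,None,fx=2.5,fy=2.5,interpolation=cv2.INTER_CUBIC)
b=cv2.resize(s,None,fx=3.3,fy=3.3,interpolation=cv2.INTER_CUBIC)
cv2.imwrite("pics/c0.png",a);cv2.imwrite("pics/c1.png",b)
E
```

```text
(no output)
```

View pics/c0.png

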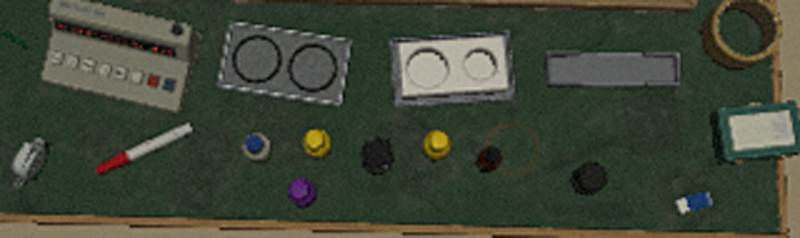

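View pics/c1.png

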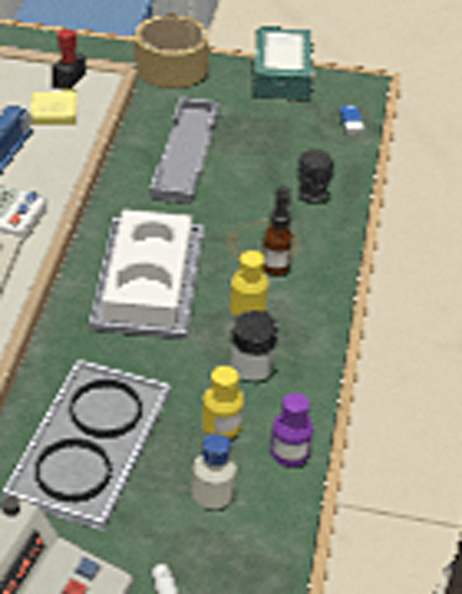

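Top crop: oil bottle (whitish, blue cap) at (267,228), yellow (291,227)/(340,228) and purple (285,246) are look-alikes to avoid; objective can (black lid over white) (316,231), dropper (361,233), eyepiece (401,241), marker red end at (207,236). Optics tray (278,194), caddy (345,197), pen tray (410,198).

```bash
cat > h.py <<'E'
import cv2,numpy as np
from plant import *
def cloud(n,d):
    c=calibration(n);K=c["mtx"];v,u=np.mgrid[:400,:640]
    P=np.stack([(u-K[0,2])/K[0,0]*d,-(v-K[1,2])/K[1,1]*d,-d],-1)
    return P@c["T"][:3,:3].T+c["T"][:3,3]
def ray(n,u,v,z):
    c=calibration(n);K=c["mtx"]
    r=c["T"][:3,:3]@np.array([(u-K[0,2])/K[0,0],-(v-K[1,2])/K[1,1],-1]);o=c["T"][:3,3]
    return (o+r*(z-o[2])/r[2])
def blob(m,box):
    u0,v0,u1,v1=box;k=np.zeros(m.shape,np.uint8);k[v0:v1,u0:u1]=m[v0:v1,u0:u1]
    n,l,s,c=cv2.connectedComponentsWithStats(k)
    if n<2:return None
    i=1+s[1:,4].argmax();return l==i,c[i],s[i,4]
E
python3 - <<'E'
from h import *
p=cv2.imread("pics/top0.png");d=np.load("pics/top0.npy");P=cloud("top",d);Z=P[...,2]
print("desk z",np.median(Z[245:255,330:390]))
B=dict(eye=(385,225,415,258,.046),can=(303,218,330,245,.054),oil=(256,215,278,240,.066),drop=(350,220,372,245,.102),y1=(281,215,302,240,.066),y2=(331,215,351,240,.066),pur=(275,236,296,256,.066))
for k,(a,b,c,e,h) in B.items():
    z=Z[b:e,a:c];top=np.percentile(z,99)
    r=blob((Z>h-.008),(a,b,c,e)); r2=blob(Z>.02,(a,b,c,e))
    for q in (r,r2):
        if q: print(k,"zmax %.3f"%top,q[1].round(1),q[2],"mean pts",P[q[0]].mean(0).round(4),"ray",ray("top",*q[1],h)[:2].round(4))
hsv=cv2.cvtColor(p,cv2.COLOR_BGR2HSV)
# tray & fixtures: by height / colour
m=((hsv[...,1]<60)&(hsv[...,2]>50)).astype(np.uint8)
for k,box,h in (("optics",(245,172,312,220),.012),("caddy",(318,178,375,216),.02),("pen",(378,184,442,212),.012)):
    q=blob(m,box);c=cv2.findContours(q[0].astype(np.uint8),0,2)[0]
    R=cv2.minAreaRect(max(c,key=cv2.contourArea));bp=[ray("top",*x,h) for x in cv2.boxPoints(R)];bp=np.array(bp)
    e=bp[1]-bp[0];f=bp[2]-bp[1]
    print(k,R,q[2],bp.mean(0).round(4),np.linalg.norm(e).round(3),np.linalg.norm(f).round(3),np.degrees(np.arctan2(e[1],e[0])).round(1),np.degrees(np.arctan2(f[1],f[0])).round(1))
# caddy wells
w=((hsv[...,1]<60)&(hsv[...,2]>150)).astype(np.uint8);q=blob(w,(318,178,375,216))
cs=cv2.findContours(q[0].astype(np.uint8),cv2.RETR_CCOMP,2)[0]
for c in cs: 
    if cv2.contourArea(c)>20:
        R=cv2.minAreaRect(c);bp=np.array([ray("top",*x,.03) for x in cv2.boxPoints(R)]);print("white",cv2.contourArea(c),bp.mean(0).round(4),np.linalg.norm(bp[1]-bp[0]).round(3),np.linalg.norm(bp[2]-bp[1]).round(3),np.degrees(np.arctan2(*(bp[1]-bp[0])[1::-1])).round(1))
# nests
g=((hsv[...,2]<70)).astype(np.uint8)
cs=cv2.findContours(cv2.bitwise_and(g[:, :],g)[176:214,250:308],cv2.RETR_CCOMP,2)[0]
for c in cs:
    A=cv2.contourArea(c)
    if 150<A<500:
        (u,v),r=cv2.minEnclosingCircle(c);M=cv2.moments(c);print("nest",A,ray("top",M["m10"]/M["m00"]+250,M["m01"]/M["m00"]+176,.013).round(4))
# marker
mk=((Z>.004)&(Z<.03)).astype(np.uint8)
red=((hsv[...,1]>120)&((hsv[...,0]<10)|(hsv[...,0]>170)));wh=(hsv[...,1]<60)&(hsv[...,2]>120)
q=blob((red|wh).astype(np.uint8),(198,212,248,246));R=cv2.minAreaRect(np.argwhere(q[0])[:,::-1].astype(np.float32))
bp=np.array([ray("top",*x,.012) for x in cv2.boxPoints(R)]);print("marker",R,bp.mean(0).round(4),[ (np.linalg.norm(e).round(3),np.degrees(np.arctan2(e[1],e[0])).round(1)) for e in(bp[1]-bp[0],bp[2]-bp[1])],P[q[0]].mean(0))
from scipy.spatial.transform import Rotation as Ro
print(Ro.from_euler("xyz",get_obs()["orientation"],degrees=True).as_matrix().round(3))
E
```

```text
desk z 0.0005885304762817123
eye zmax 0.049 [401.6 240.3] 114 mean pts [ 0.4121 -0.286   0.0448] ray [ 0.412  -0.2858]
eye zmax 0.049 [401.1 240.5] 127 mean pts [ 0.4106 -0.2828  0.0533] ray [ 0.4112 -0.2842]
can zmax 0.059 [316.  230.8] 138 mean pts [ 0.4327 -0.0129  0.0636] ray [ 0.4338 -0.0127]
can zmax 0.059 [315.9 231. ] 143 mean pts [ 0.4322 -0.0127  0.063 ] ray [ 0.4332 -0.0125]
oil zmax 0.072 [266.1 226.7] 43 mean pts [0.4371 0.1409 0.0962] ray [0.4411 0.145 ]
oil zmax 0.072 [267.5 228. ] 101 mean pts [0.4372 0.1407 0.0638] ray [0.4371 0.1405]
drop zmax 0.103 [362.9 230.4] 17 mean pts [ 0.4333 -0.1569  0.1003] ray [ 0.4331 -0.1567]
drop zmax 0.103 [360.6 232.6] 77 mean pts [ 0.4287 -0.152   0.0798] ray [ 0.4261 -0.15  ]
y1 zmax 0.072 [290.7 225. ] 43 mean pts [0.4484 0.0672 0.0672] ray [0.4485 0.0673]
y1 zmax 0.072 [291.7 226.7] 98 mean pts [0.4422 0.0631 0.078 ] ray [0.4434 0.064 ]
y2 zmax 0.072 [340.1 225.8] 42 mean pts [ 0.4463 -0.087   0.0968] ray [ 0.4503 -0.0884]
y2 zmax 0.072 [339.7 227. ] 98 mean pts [ 0.4466 -0.0874  0.0643] ray [ 0.4464 -0.0874]
pur zmax 0.070 [284.
[... 551 characters left out ...]
80273), 5.19442892074585) 758 [ 0.5606 -0.3273  0.012 ] 0.065 0.194 -5.2 -93.9
white 788.0 [ 0.5557 -0.1078  0.03  ] 0.138 0.069 -84.4
white 56.0 [ 0.5681 -0.1476  0.03  ] 0.029 0.05 -21.3
white 71.5 [ 0.5625 -0.0745  0.03  ] 0.038 0.064 -5.2
nest 287.5 [0.5512 0.0791 0.013 ]
nest 233.5 [0.5513 0.0788 0.013 ]
nest 284.5 [0.561  0.1539 0.013 ]
nest 227.5 [0.5607 0.1542 0.013 ]
marker ((221.70001220703125, 228.90000915527344), (4.919349193572998, 41.59086227416992), 63.43495178222656) [0.4371 0.2982 0.012 ] [(np.float64(0.135), np.float64(-61.2)), (np.float64(0.017), np.float64(-150.4))] [0.43339609 0.29851827 0.02293052]
[[-0.     0.92  -0.392]
 [-0.001 -0.392 -0.92 ]
 [-1.     0.     0.002]]
```

```bash
python3 - <<'E'
from h import *
p=cv2.imread("pics/top0.png");s=cv2.imread("pics/side0.png");d=np.load("pics/top0.npy");P=cloud("top",d)
P[...,2]=cv2.medianBlur(P[...,2].astype(np.float32),3)
hs=cv2.cvtColor(s,cv2.COLOR_BGR2HSV);ht=cv2.cvtColor(p,cv2.COLOR_BGR2HSV)
# obstacles
Q=P[(P[...,2]>.12)&(abs(P[...,1])<.6)&(P[...,0]>.3)];
for a in np.arange(-.6,.6,.15):
    q=Q[(Q[:,1]>=a)&(Q[:,1]<a+.15)]; print("obst y %.2f"%a,q[q[:,0].argmin()].round(2) if len(q) else None)
# cap cross-checks: pixel centroid in each view, at mid-height of visible part
blue=lambda h:((h[...,0]>105)&(h[...,0]<130)&(h[...,1]>120)).astype(np.uint8)
for n,h,b in(("top",ht,(256,215,278,240)),("side",hs,(325,235,350,268))):
    q=blob(blue(h),b);print("oilcap",n,q[1],q[2],ray(n,*q[1],.062).round(4))
dark=lambda h:(h[...,2]<45).astype(np.uint8)
for k,n,h,b,z in(("eye","top",ht,(385,225,415,258),.042),("eye","side",hs,(362,152,380,175),.03),("can","top",ht,(303,218,330,245),.05),("can","side",hs,(340,202,362,218),.05),("bulb","side",hs,(353,165,365,180),.086)):
    q=blob(dark(h),b)
    if q:
        c=np.argwhere(q[0]);print(k,n,q[1].round(1),q[2],c.min(0)[::-1],c.max(0)[::-1],ray(n,*q[1],z).round(4))
# pen tray
m=((ht[...,1]<70)&(ht[...,2]>85)&(ht[...,0]>90)).astype(np.uint8);print(p[198,410],ht[198,410],p[215,410],ht[215,410])
dd=np.linalg.norm(p.astype(float)-p[195:201,395:425].reshape(-1,3).mean(0),axis=2)<45
q=blob(dd.astype(np.uint8),(380,186,440,210));R=cv2.minAreaRect(np.argwhere(q[0])[:,::-1].astype(np.float32))
bp=np.array([ray("top",*x,.008) for x in cv2.boxPoints(R)]);print("pen",R,bp.mean(0).round(4),[(np.linalg.norm(e).round(3),np.degrees(np.arctan2(e[1],e[0])).round(1)) for e in(bp[1]-bp[0],bp[2]-bp[1])],"PCA",)
w=np.array([ray("top",x,y,.008)[:2] for y,x in np.argwhere(q[0])]);print(w.mean(0));e,v=np.linalg.eigh(np.cov(w.T));print(np.degrees(np.arctan2(*v[::-1,1])))
# marker PCA
red=((ht[...,1]>120)&((ht[...,0]<10)|(ht[...,0]>170)));wh=(ht[...,1]<60)&(ht[...,2]>120)
q=blob((red|wh).astype(np.uint8),(198,212,248,246));w=np.array([ray("top",x,y,.010)[:2] for y,x in np.argwhere(q[0])]);e,v=np.linalg.eigh(np.cov(w.T))
t=(w-w.mean(0))@v[:,1];print("marker",w.mean(0),w.mean(0)+v[:,1]*(t.max()+t.min())/2,np.ptp(t),np.degrees(np.arctan2(*v[::-1,1])))
E
```

```text
obst y -0.60 [ 0.79 -0.48  0.49]
obst y -0.45 [ 0.84 -0.44  0.33]
obst y -0.30 [ 0.84 -0.15  0.54]
obst y -0.15 [ 0.83 -0.    0.53]
obst y 0.00 [0.82 0.14 0.53]
obst y 0.15 [0.81 0.3  0.55]
obst y 0.30 [0.8  0.34 0.54]
obst y 0.45 [0.3  0.59 0.43]
oilcap top [265.96969697 227.12121212] 33 [0.4404 0.1459 0.062 ]
oilcap side [340.1875     245.45833333] 48 [0.4391 0.148  0.062 ]
eye top [400.2 241. ] 155 [393 234] [407 247] [ 0.4098 -0.282   0.042 ]
eye side [369.7 164.8] 47 [366 161] [374 169] [ 0.4094 -0.2652  0.03  ]
can top [315.6 231.8] 163 [309 224] [322 239] [ 0.431  -0.0116  0.05  ]
can side [351.6 214.2] 42 [346 211] [358 216] [0.4297 0.0107 0.05  ]
bulb side [359.8 172.4] 16 [358 170] [361 175] [ 0.4314 -0.1449  0.086 ]
[95 97 96] [45  5 97] [41 56 41] [60 68 56]
pen ((410.0, 196.5), (52.0, 13.0), 0.0) [ 0.5633 -0.323   0.008 ] [(np.float64(0.044), np.float64(-0.2)), (np.float64(0.174), np.float64(-88.5))] PCA
[ 0.56008644 -0.31958397]
90.81011598143485
marker [0.43479311 0.30199111] [0.43671094 0.29834149] 0.13513998778445507 117.72135766842813
```

>>> move_arm(
  commands=[
    [[0, 0, 0, 0.136], [0, 0, 0, 0.136], [0, 0, 0, 0.136], [0, 0, 0, 0.136], [0, 0, 0, 0.136]],
  ],
  jaw=4.5,
)

```text
clock: 0.6
tool_pos: [0.2645, 0.6207, 0.226]
orientation: [45.4, 89.9, -107.0]
force: [-0.1, -0.2, -1.1]
opening: 0.0533
```

```bash
cat >> h.py <<'E'
def go(x,y,z,ang=None):
    "tool-axis shifts (cm) and spin (rad) from the measured pose to a TCP target and jaw angle; shifts hold after the spin"
    from scipy.spatial.transform import Rotation as Ro
    o=get_obs();M=Ro.from_euler("xyz",o["orientation"],degrees=True).as_matrix();a=np.degrees(np.arctan2(M[1,2],M[0,2]))
    if ang is None: ang=a
    sp=np.radians((a-ang+180)%360-180);t=np.radians(ang)
    D=(np.array([x,y,z])-o["tool_pos"])*100
    print("t %.2f pos"%o["clock"],o["tool_pos"].round(4),"jawang %.1f open %.4f"%(a,o["opening"]),"F",o["force"].round(1),"tilt",M[2,0].round(4))
    print("-> dx %.2f dy %.2f dz %.2f spin %.3f"%(-D[2],-np.sin(t)*D[0]+np.cos(t)*D[1],np.cos(t)*D[0]+np.sin(t)*D[1],sp))
E
python3 - <<'E'
from h import *
P=cloud("top",np.load("pics/top0.npy"));Z=cv2.medianBlur(P[...,2].astype(np.float32),3)
for v in range(176,222,5): print(v,[(round(float(Z[v,u]),3)) for u in range(180,245,8)], P[v,212,:2].round(3))
go(.436,.299,.004,-152)
E
```

```text
176 [0.002, 0.061, 0.063, 0.069, 0.065, 0.067, 0.003, 0.003, -0.001] [0.602 0.329]
181 [0.003, 0.04, 0.053, 0.056, 0.06, 0.063, 0.064, 0.076, 0.0] [0.586 0.328]
186 [0.001, 0.03, 0.029, 0.034, 0.044, 0.054, 0.055, 0.062, 0.015] [0.573 0.332]
191 [0.001, 0.032, 0.029, 0.027, 0.03, 0.03, 0.032, 0.042, 0.003] [0.56  0.335]
196 [0.002, 0.023, 0.026, 0.03, 0.03, 0.027, 0.029, 0.032, 0.001] [0.542 0.333]
201 [0.0, 0.02, 0.021, 0.022, 0.025, 0.034, 0.032, 0.029, -0.001] [0.527 0.334]
206 [0.001, 0.001, 0.004, 0.017, 0.018, 0.019, 0.022, 0.022, 0.002] [0.511 0.334]
211 [0.001, -0.0, 0.0, 0.0, 0.001, 0.003, 0.021, 0.02, 0.004] [0.498 0.338]
216 [0.001, 0.001, 0.001, 0.002, 0.002, -0.0, 0.001, -0.0, 0.001] [0.481 0.337]
221 [0.0, -0.001, 0.001, -0.0, 0.0, 0.001, 0.001, 0.016, 0.0] [0.464 0.336]
t 0.60 pos [0.2645 0.6207 0.226 ] jawang -152.4 open 0.0533 F [-0.1 -0.2 -1.1] tilt -1.0
-> dx 22.20 dy 36.46 dz -0.04 spin -0.006
```

>>> move_arm(
  commands=[
    [[0, 4.56, 0, 0], [0, 4.56, 0, 0], [0, 4.56, 0, 0], [0, 4.56, 0, 0], [0, 4.56, 0, 0], [0, 4.56, 0, 0], [0, 4.56, 0, 0], [0, 4.5, 0, 0]],
  ],
)

```text
clock: 1.4
tool_pos: [0.4357, 0.2974, 0.2265]
orientation: [-24.4, 90.0, -176.4]
force: [0.3, -0.3, 0.9]
opening: 0.045
```

>>> move_arm(
  commands=[
    [[4, 0, 0, 0], [4, 0, 0, 0], [4, 0, 0, 0], [4, 0, 0, 0], [0, 0, 0, 0], [0, 0, 0, 0]],
  ],
)

```text
clock: 2.0
tool_pos: [0.4354, 0.2991, 0.0668]
orientation: [41.1, 89.9, -110.9]
force: [0.4, 1.1, 1.3]
opening: 0.0451
```

```bash
python3 - <<'E'
from h import *
go(.436,.299,.004,-152)
s,_=snapshot("side");cv2.imwrite("pics/s1.png",cv2.resize(s[230:400,240:440,::-1],None,fx=3,fy=3))
E
```

```text
t 2.00 pos [0.4354 0.2991 0.0668] jawang -152.0 open 0.0451 F [0.4 1.1 1.3] tilt -1.0
-> dx 6.28 dy 0.03 dz -0.05 spin -0.000
```

View pics/s1.png

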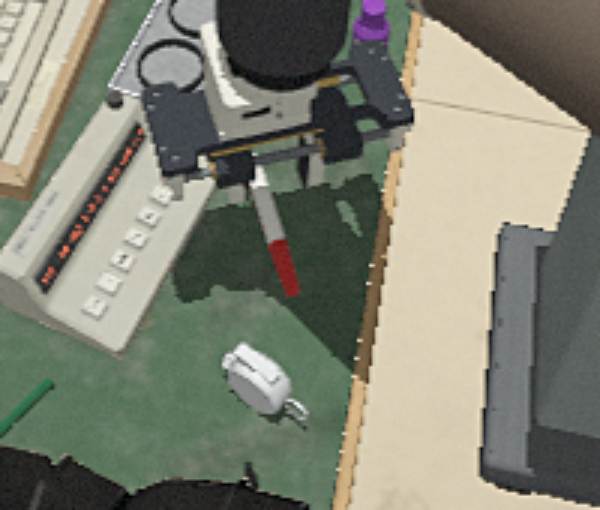

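The fingers straddle the marker (crop ~ (265,185)), aligned across it. Descend and grip.

>>> move_arm(
  commands=[
    [[2.5, 0, 0, 0], [2.5, 0, 0, 0], [1.2, 0, 0, 0], [0, 0, 0, 0], [0, 0, 0, 0]],
  ],
)

```text
clock: 2.55
tool_pos: [0.4361, 0.3002, 0.006]
orientation: [-162.6, 89.9, 45.4]
force: [0.7, 0.1, 0.5]
opening: 0.0454
```

>>> move_arm(
  commands=[
    [[0, 0, 0, 0], [0, 0, 0, 0], [0, 0, 0, 0], [0, 0, 0, 0], [0, 0, 0, 0], [0, 0, 0, 0]],
  ],
  jaw=0.5,
)

```text
clock: 3.15
tool_pos: [0.4354, 0.2994, 0.0049]
orientation: [-162.5, 90.0, 45.4]
force: [-1.7, -0.7, 5.8]
opening: 0.0145
```

>>> move_arm(
  commands=[
    [[-3, 0, 0, 0], [-4, 0, 0, 0], [-4, 0, 0, 0], [-3, 0, 0, 0], [0, 0, 0, 0]],
  ],
)

```text
clock: 3.65
tool_pos: [0.4372, 0.3013, 0.1491]
orientation: [-160.2, 89.5, 47.8]
force: [-0.2, -0.3, -0.3]
opening: 0.0146
```

```bash
python3 - <<'E'
from h import *
go(.56,-.322,.145,180)
E
```

```text
t 3.65 pos [0.4372 0.3013 0.1491] jawang -152.0 open 0.0146 F [-0.2 -0.3 -0.3] tilt -1.0
-> dx 0.41 dy 62.33 dz -12.28 spin 0.489
```

>>> move_arm(
  commands=[
    [[0, 0, 0, 0.1223], [0, 0, 0, 0.1223], [0, 0, 0, 0.1223], [0, 0, 0, 0.1223], [0, 2, -0.4, 0], [0, 4, -0.8, 0], [0, 4, -0.8, 0], [0, 4, -0.8, 0]],
  ],
)

```text
clock: 4.45
tool_pos: [0.4629, 0.1578, 0.1439]
orientation: [33.2, 90.0, -146.8]
force: [1.2, 0.6, -0.4]
opening: 0.0147
```

>>> move_arm(
  commands=[
    [[0, 4.3, -0.9, 0], [0, 4.3, -0.9, 0], [0, 4.3, -0.9, 0], [0, 4.3, -0.9, 0], [0, 4.3, -0.9, 0], [0, 4.3, -0.9, 0], [0, 4.3, -0.9, 0], [0, 4.3, -0.9, 0]],
  ],
)

```text
clock: 5.25
tool_pos: [0.5346, -0.1867, 0.1438]
orientation: [-10.9, 90.0, 169.0]
force: [1.5, 0.2, -0.5]
opening: 0.0148
```

>>> move_arm(
  commands=[
    [[0, 4, -0.8, 0], [0, 4, -0.8, 0], [0, 3.5, -0.6, 0], [0, 2, -0.3, 0], [0, 0, 0, 0], [0, 0, 0, 0]],
  ],
)

```text
clock: 5.85
tool_pos: [0.5589, -0.3201, 0.1433]
orientation: [-21.4, 89.9, 158.5]
force: [0.2, 0.3, -1.0]
opening: 0.0143
```

```bash
python3 - <<'E'
from h import *
go(.56,-.322,.04,180)
p,_=snapshot("top");s,_=snapshot("side")
a=cv2.resize(p[165:265,340:480,::-1],None,fx=4,fy=4);b=cv2.resize(s[100:200,270:410,::-1],None,fx=4,fy=4)
cv2.imwrite("pics/m2.png",cv2.resize(np.vstack([a,b])[:, :],None,fx=.74,fy=.74))
E
```

```text
t 5.85 pos [ 0.5589 -0.3201  0.1433] jawang 179.9 open 0.0143 F [ 0.2  0.3 -1. ] tilt -1.0
-> dx 10.33 dy 0.19 dz -0.11 spin -0.003
```

View pics/m2.png

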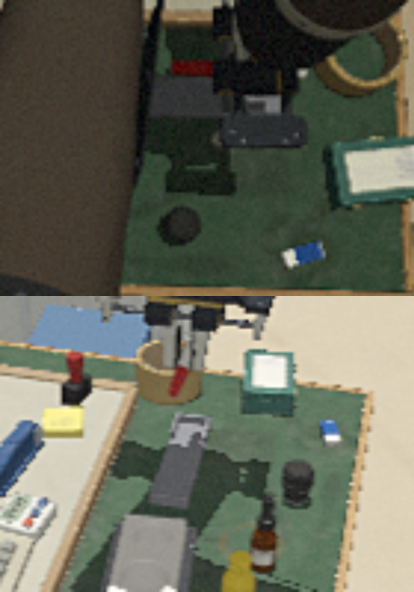

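Marker is held level (red end at crop (192,68) top, in line with the tray). Lower into the tray.

>>> move_arm(
  commands=[
    [[4, 0.1, 0, 0], [4, 0.1, -0.1, 0], [2.5, 0, 0, 0], [1.5, 0, 0, 0], [0.9, 0, 0, 0], [0.3, 0, 0, 0], [0, 0, 0, 0], [0, 0, 0, 0]],
  ],
)

```text
clock: 6.75
tool_pos: [0.5615, -0.3221, 0.0139]
orientation: [161.7, 89.9, -18.3]
force: [-0.2, -0.2, 0.1]
opening: 0.0146
```

>>> move_arm(
  commands=[
    [[0, 0, 0, 0], [0, 0, 0, 0], [0, 0, 0, 0]],
  ],
  jaw=3.2,
)

```text
clock: 7.05
tool_pos: [0.5608, -0.322, 0.0131]
orientation: [166.6, 90.0, -13.4]
force: [-0.4, 0.7, 0.3]
opening: 0.03
```

>>> move_arm(
  commands=[
    [[-1.5, 0, 0, 0], [-4, 0, 0, 0], [-4, 0, 0, 0], [-3, 0, 0, 0], [0, 0, 0, 0]],
  ],
)

```text
clock: 7.55
tool_pos: [0.5635, -0.3231, 0.1444]
orientation: [158.4, 89.4, -21.6]
force: [0.5, -0.2, 0.5]
opening: 0.0323
```

```bash
python3 - <<'E'
from h import *
go(.412,-.285,.018,180)
E
```

```text
t 7.55 pos [ 0.5635 -0.3231  0.1444] jawang 180.0 open 0.0323 F [ 0.5 -0.2  0.5] tilt -1.0
-> dx 12.64 dy -3.81 dz 15.15 spin -0.000
```

>>> move_arm(
  commands=[
    [[1, -0.9, 3.7, 0], [1, -1, 3.8, 0], [1.5, -1, 3.8, 0], [1.5, -0.9, 3.8, 0], [1, 0, 0, 0], [0, 0, 0, 0]],
  ],
  jaw=7,
)

```text
clock: 8.15
tool_pos: [0.4086, -0.2835, 0.0774]
orientation: [-14.7, 89.9, 165.2]
force: [0.8, -0.2, 0.3]
opening: 0.0691
```

```bash
python3 - <<'E'
from h import *
go(.412,-.285,.018,180)
p,_=snapshot("top");s,_=snapshot("side")
a=cv2.resize(p[165:265,360:460,::-1],None,fx=4,fy=4);b=cv2.resize(s[100:200,310:410,::-1],None,fx=4,fy=4)
cv2.imwrite("pics/m3.png",np.hstack([a,b]))
E
```

```text
t 8.15 pos [ 0.4086 -0.2835  0.0774] jawang 179.9 open 0.0691 F [ 0.8 -0.2  0.3] tilt -1.0
-> dx 5.94 dy 0.15 dz -0.34 spin -0.001
```

View pics/m3.png

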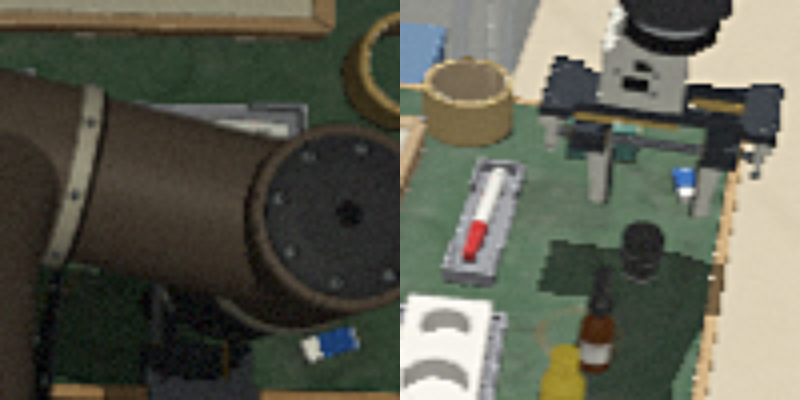

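Marker lies in the pen tray ((485,215) right panel). Fingers at (598,200)/(703,210), eyepiece at (643,250): cross-check with a ray.

```bash
python3 - <<'E'
from h import *
print(ray("side",370.7,162.5,.026),ray("side",370.7,156.3,.044))
c=calibration("side");K=c["mtx"];q=c["T"][:3,:3].T@(np.array([.4086,-.2835,.0774])-c["T"][:3,3]);print(K[0,2]-K[0,0]*q[0]/q[2],K[1,2]+K[1,1]*q[1]/q[2])
E
```

```text
[ 0.4081081  -0.28428495  0.026     ] [ 0.41146881 -0.29607461  0.044     ]
372.05082992419875 150.71103175710164
```

>>> move_arm(
  commands=[
    [[1, 0.2, -0.3, 0], [2, 0, 0, 0], [2, 0, 0, 0], [0.9, 0, 0, 0], [0, 0, 0, 0], [0, 0, 0, 0]],
  ],
)

```text
clock: 8.85
tool_pos: [0.4133, -0.2859, 0.0187]
orientation: [55.6, 90.0, -124.5]
force: [-0.2, -0.5, -0.3]
opening: 0.0701
```

>>> move_arm(
  commands=[
    [[0, 0, 0, 0], [0, 0, 0, 0], [0, 0, 0, 0], [0, 0, 0, 0], [0, 0, 0, 0], [0, 0, 0, 0]],
  ],
  jaw=2,
)

```text
clock: 9.45
tool_pos: [0.4126, -0.2857, 0.0188]
orientation: [139.4, 90.0, -40.7]
force: [-1.8, 1.5, 3.8]
opening: 0.0384
```

>>> move_arm(
  commands=[
    [[-2, 0, 0, 0], [-4, 0, 0, 0], [-4, 0, 0, 0], [-2, 0, 0, 0], [0, 0, 0, 0]],
  ],
)

```text
clock: 9.95
tool_pos: [0.4146, -0.2863, 0.1418]
orientation: [162.8, 89.6, -17.3]
force: [1.1, -0.7, -0.6]
opening: 0.0384
```

```bash
python3 - <<'E'
from h import *
go(.551,.079,.14,180)
s,_=snapshot("side")
cv2.imwrite("pics/m4.png",cv2.resize(s[80:200,290:430,::-1],None,fx=4,fy=4))
E
```

```text
t 9.95 pos [ 0.4146 -0.2863  0.1418] jawang 180.0 open 0.0384 F [ 1.1 -0.7 -0.6] tilt -1.0
-> dx 0.18 dy -36.53 dz -13.64 spin -0.001
```

View pics/m4.png

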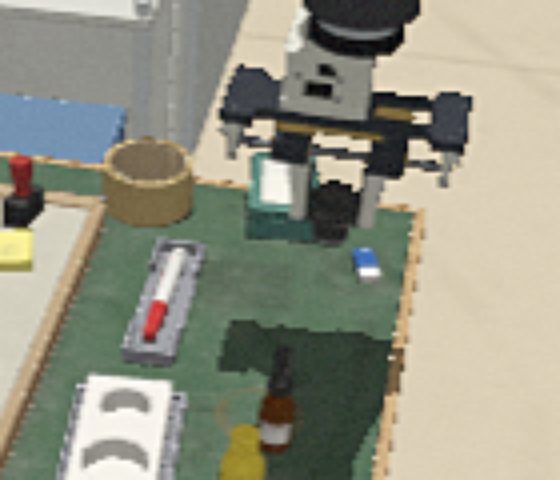

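>>> move_arm(
  commands=[
    [[0, -2, -0.75, 0], [0, -4.3, -1.6, 0], [0, -4.3, -1.6, 0], [0, -4.3, -1.6, 0], [0, -4.3, -1.6, 0], [0, -4.3, -1.6, 0], [0, -4.3, -1.6, 0], [0, -4.3, -1.6, 0]],
  ],
)

```text
clock: 10.8
tool_pos: [0.532, 0.0369, 0.137]
orientation: [16.8, 89.9, -163.3]
force: [1.1, -1.3, -0.5]
opening: 0.0379
```

>>> move_arm(
  commands=[
    [[0, -3, -1.1, 0], [0, -1.5, -0.6, 0], [2, 0, 0, 0], [3, 0, 0, 0], [3, 0, 0, 0], [0, 0, 0, 0], [0, 0, 0, 0]],
  ],
)

```text
clock: 11.5
tool_pos: [0.5491, 0.0793, 0.058]
orientation: [34.1, 89.8, -146.0]
force: [-0.7, 0.7, 0.2]
opening: 0.0383
```

```bash
python3 - <<'E'
from h import *
go(.551,.079,.025,180)
s,_=snapshot("side")
cv2.imwrite("pics/m5.png",cv2.resize(s[130:290,260:400,::-1],None,fx=3.5,fy=3.5))
E
```

```text
t 11.50 pos [0.5491 0.0793 0.058 ] jawang 179.9 open 0.0383 F [-0.7  0.7  0.2] tilt -1.0
-> dx 3.30 dy 0.03 dz -0.19 spin -0.001
```

View pics/m5.png

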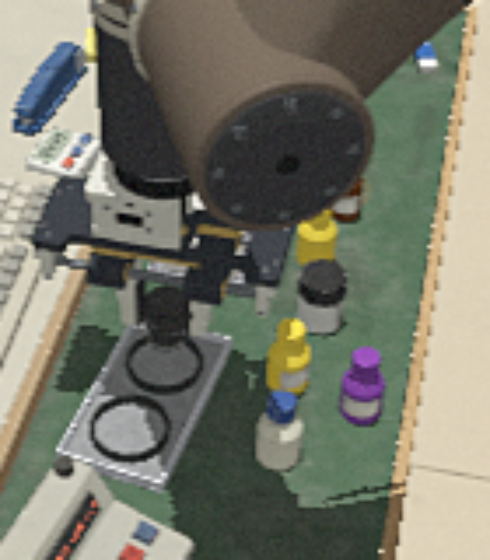

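Eyepiece upright over the upper nest (crop (165,360)). Lower, release, retreat.

>>> move_arm(
  commands=[
    [[1.5, 0, -0.1, 0], [1, 0, -0.1, 0], [0.7, 0, 0, 0], [0.2, 0, 0, 0], [0, 0, 0, 0], [0, 0, 0, 0]],
  ],
)

```text
clock: 12.15
tool_pos: [0.5519, 0.0802, 0.025]
orientation: [-163.1, 90.0, 16.8]
force: [-0.5, -0.7, -0.6]
opening: 0.0384
```

>>> move_arm(
  commands=[
    [[0, 0, 0, 0], [0, 0, 0, 0], [0, 0, 0, 0]],
  ],
  jaw=7,
)

```text
clock: 12.45
tool_pos: [0.5518, 0.0802, 0.0249]
orientation: [-155.6, 90.0, 24.3]
force: [0.5, 0.6, 0.5]
opening: 0.0569
```

>>> move_arm(
  commands=[
    [[-2, 0, 0, 0], [-4, 0, 0, 0], [-4, 0, 0, 0], [0, 0, 0, 0]],
  ],
)

```text
clock: 12.85
tool_pos: [0.555, 0.0813, 0.1304]
orientation: [-160.8, 89.4, 19.2]
force: [0.1, 0.3, -0.6]
opening: 0.0696
```

```bash
python3 - <<'E'
from h import *
go(.434,-.012,.022,180)
print(ray("side",352,211,.044))
E
```

```text
t 12.85 pos [0.555  0.0813 0.1304] jawang 180.0 open 0.0696 F [ 0.1  0.3 -0.6] tilt -1.0
-> dx 10.84 dy 9.33 dz 12.10 spin -0.000
[ 0.43121167 -0.00890988  0.044     ]
```

>>> move_arm(
  commands=[
    [[0, 2.3, 3, 0], [0, 2.3, 3, 0], [0, 2.3, 3, 0], [0, 2.3, 2.9, 0], [2, 0, 0, 0], [3, 0, 0, 0], [0, 0, 0, 0], [0, 0, 0, 0]],
  ],
)

```text
clock: 13.65
tool_pos: [0.4323, -0.0119, 0.0747]
orientation: [33.8, 89.9, -146.3]
force: [0.2, 0.3, 1.1]
opening: 0.0706
```

```bash
python3 - <<'E'
from h import *
go(.433,-.012,.022,180)
s,_=snapshot("side")
cv2.imwrite("pics/m6.png",cv2.resize(s[130:290,260:400,::-1],None,fx=3.5,fy=3.5))
E
```

```text
t 13.65 pos [ 0.4323 -0.0119  0.0747] jawang 179.9 open 0.0706 F [0.2 0.3 1.1] tilt -1.0
-> dx 5.27 dy 0.01 dz -0.07 spin -0.001
```

View pics/m6.png

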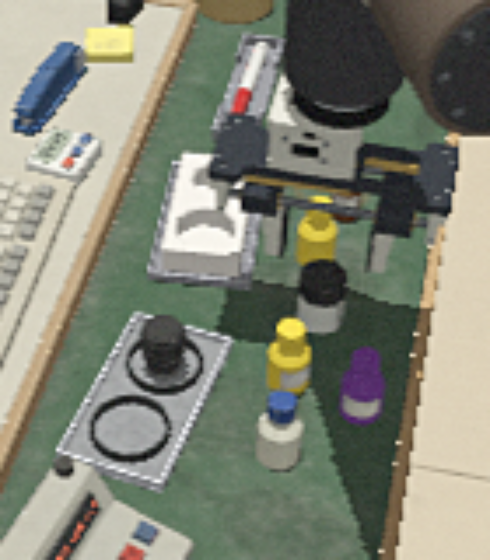

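Eyepiece stands in the nest (165,360); fingers straddle the can (322,290). Grip it.

>>> move_arm(
  commands=[
    [[2, 0, 0, 0], [2, 0, 0, 0], [1.2, 0, 0, 0], [0, 0, 0, 0], [0, 0, 0, 0]],
  ],
)

```text
clock: 14.2
tool_pos: [0.4333, -0.0114, 0.0235]
orientation: [-169.6, 89.9, 10.4]
force: [-0.9, -0.6, 0.8]
opening: 0.07
```

>>> move_arm(
  commands=[
    [[0, 0, 0, 0], [0, 0, 0, 0], [0, 0, 0, 0], [0, 0, 0, 0], [0, 0, 0, 0], [0, 0, 0, 0]],
  ],
  jaw=2.5,
)

```text
clock: 14.8
tool_pos: [0.4327, -0.0117, 0.0228]
orientation: [-171.8, 90.0, 8.1]
force: [-1.0, 0.4, 4.2]
opening: 0.0415
```

>>> move_arm(
  commands=[
    [[-2, 0, 0, 0], [-4, 0, 0, 0], [-4, 0, 0, 0], [-2, 0, 0, 0], [0, 0, 0, 0]],
  ],
)

```text
clock: 15.3
tool_pos: [0.4343, -0.0111, 0.1455]
orientation: [-160.1, 89.7, 19.8]
force: [-0.1, 0.4, -1.4]
opening: 0.042
```

```bash
python3 - <<'E'
from h import *
go(.561,.154,.065,180)
E
```

```text
t 15.30 pos [ 0.4343 -0.0111  0.1455] jawang 180.0 open 0.0420 F [-0.1  0.4 -1.4] tilt -1.0
-> dx 8.05 dy -16.51 dz -12.67 spin -0.001
```

>>> move_arm(
  commands=[
    [[0, -1.5, -1.2, 0], [0, -3.2, -2.5, 0], [0, -3.2, -2.5, 0], [0, -3.2, -2.5, 0], [0, -3.2, -2.5, 0], [0, -2.2, -1.6, 0], [3, 0, 0, 0], [3, 0, 0, 0]],
  ],
)

```text
clock: 16.1
tool_pos: [0.561, 0.1545, 0.0802]
orientation: [18.7, 90.0, -161.4]
force: [-0.1, -0.3, -0.9]
opening: 0.0419
```

>>> move_arm(
  commands=[
    [[2, 0, 0, 0], [0, 0, 0, 0], [0, 0, 0, 0]],
  ],
)

```text
clock: 16.4
tool_pos: [0.5605, 0.1532, 0.0616]
orientation: [39.2, 89.9, -140.8]
force: [-0.4, 0.3, -0.1]
opening: 0.0414
```

```bash
python3 - <<'E'
from h import *
go(.561,.154,.029,180)
E
```

```text
t 16.40 pos [0.5605 0.1532 0.0616] jawang 180.0 open 0.0414 F [-0.4  0.3 -0.1] tilt -1.0
-> dx 3.26 dy -0.08 dz -0.05 spin -0.001
```

>>> move_arm(
  commands=[
    [[1.5, 0, 0, 0], [1, 0, 0, 0], [0.6, 0, 0, 0], [0.2, 0, 0, 0], [0, 0, 0, 0], [0, 0, 0, 0]],
  ],
)

```text
clock: 17.0
tool_pos: [0.561, 0.1533, 0.0301]
orientation: [-154.9, 90.0, 25.1]
force: [-0.6, 0.3, -0.8]
opening: 0.0424
```

>>> move_arm(
  commands=[
    [[0, 0, 0, 0], [0, 0, 0, 0], [0, 0, 0, 0]],
  ],
  jaw=7,
)

```text
clock: 17.3
tool_pos: [0.5608, 0.1532, 0.0299]
orientation: [-149.8, 90.0, 30.1]
force: [-0.8, 0.2, -0.7]
opening: 0.0603
```

>>> move_arm(
  commands=[
    [[-2, 0, 0, 0], [-4, 0, 0, 0], [-4, 0, 0, 0], [0, 0, 0, 0]],
  ],
)

```text
clock: 17.7
tool_pos: [0.564, 0.1547, 0.1356]
orientation: [-154.9, 89.4, 25.1]
force: [-0.1, 0.6, 0.2]
opening: 0.0698
```

```bash
python3 - <<'E'
from h import *
go(.440,.146,.03,180)
s,_=snapshot("side")
cv2.imwrite("pics/m7.png",cv2.resize(s[130:290,260:400,::-1],None,fx=3.5,fy=3.5))
h=cv2.cvtColor(s,cv2.COLOR_RGB2HSV);q=blob(((h[...,0]>105)&(h[...,0]<130)&(h[...,1]>120)).astype(np.uint8),(325,235,350,268));print(q[1],ray("side",*q[1],.06))
E
```

```text
t 17.70 pos [0.564  0.1547 0.1356] jawang 180.0 open 0.0698 F [-0.1  0.6  0.2] tilt -1.0
-> dx 10.56 dy 0.87 dz 12.40 spin -0.000
[340.21276596 245.36170213] [0.43928874 0.1459429  0.06      ]
```

View pics/m7.png

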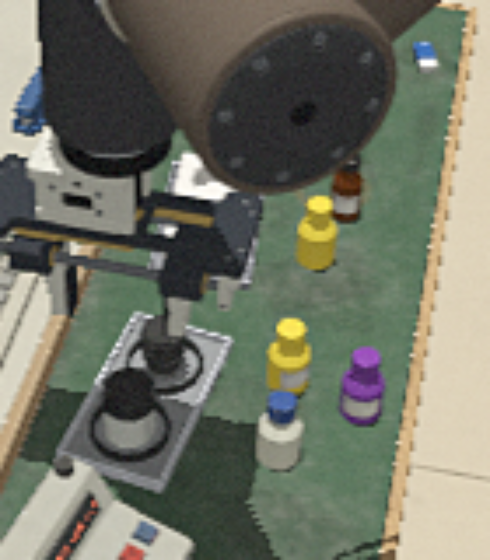

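>>> move_arm(
  commands=[
    [[0, 0.2, 3, 0], [0, 0.2, 3, 0], [0, 0.2, 3, 0], [0, 0.2, 3.1, 0], [2, 0, 0, 0], [2, 0, 0, 0], [0, 0, 0, 0], [0, 0, 0, 0]],
  ],
  jaw=6.5,
)

```text
clock: 18.55
tool_pos: [0.4394, 0.1449, 0.0893]
orientation: [47.7, 89.9, -132.3]
force: [-0.8, 0.5, -0.5]
opening: 0.0652
```

```bash
python3 - <<'E'
from h import *
go(.440,.1455,.029,180)
E
```

```text
t 18.55 pos [0.4394 0.1449 0.0893] jawang 179.9 open 0.0652 F [-0.8  0.5 -0.5] tilt -1.0
-> dx 6.03 dy -0.06 dz -0.06 spin -0.001
```

>>> move_arm(
  commands=[
    [[2, 0, 0, 0], [2, 0, 0, 0], [2, 0, 0, 0], [0, 0, 0, 0], [0, 0, 0, 0]],
  ],
)

```text
clock: 19.05
tool_pos: [0.4401, 0.1454, 0.0302]
orientation: [97.3, 90.0, -82.8]
force: [-0.3, 0.5, 0.1]
opening: 0.065
```

>>> move_arm(
  commands=[
    [[0, 0, 0, 0], [0, 0, 0, 0], [0, 0, 0, 0], [0, 0, 0, 0], [0, 0, 0, 0], [0, 0, 0, 0]],
  ],
  jaw=2,
)

```text
clock: 19.65
tool_pos: [0.44, 0.1455, 0.0299]
orientation: [-151.4, 90.0, 28.5]
force: [-0.0, 0.2, 3.6]
opening: 0.0329
```

>>> move_arm(
  commands=[
    [[-2, 0, 0, 0], [-3, 0, 0, 0], [-4, 0, 0, 0], [-3, 0, 0, 0], [0, 0, 0, 0]],
  ],
)

```text
clock: 20.15
tool_pos: [0.4417, 0.1467, 0.1536]
orientation: [-144.5, 89.6, 35.5]
force: [0.0, 0.1, -0.7]
opening: 0.0327
```

```bash
python3 - <<'E'
from h import *
go(.5525,-.074,.09,180)
s,_=snapshot("side");p=s
h=cv2.cvtColor(s,cv2.COLOR_RGB2HSV);w=((h[...,1]<60)&(h[...,2]>140)).astype(np.uint8)
q=blob(w,(300,165,340,215))
cs=cv2.findContours(q[0].astype(np.uint8),cv2.RETR_CCOMP,2)[0]
cv2.imwrite("pics/m8.png",cv2.resize(s[130:290,260:400,::-1],None,fx=3.5,fy=3.5))
for c in cs:
    if cv2.contourArea(c)>15:x,y,W,H=cv2.boundingRect(c);print(x,y,W,H,cv2.contourArea(c),"far rim",ray("side",x+W/2,y,.03),"L/R",ray("side",x,y+H/2,.03),ray("side",x+W,y+H/2,.03))
E
```

```text
t 20.15 pos [0.4417 0.1467 0.1536] jawang 180.0 open 0.0327 F [ 0.   0.1 -0.7] tilt -1.0
-> dx 6.36 dy 22.07 dz -11.08 spin -0.001
312 165 28 31 273.5 far rim [ 0.55763233 -0.2276484   0.03      ] L/R [ 0.58538594 -0.13497023  0.03      ] [ 0.49490205 -0.15694377  0.03      ]
323 178 16 7 42.5 far rim [ 0.52661885 -0.16258767  0.03      ] L/R [ 0.54878338 -0.13857699  0.03      ] [ 0.49718696 -0.15110071  0.03      ]
```

View pics/m8.png

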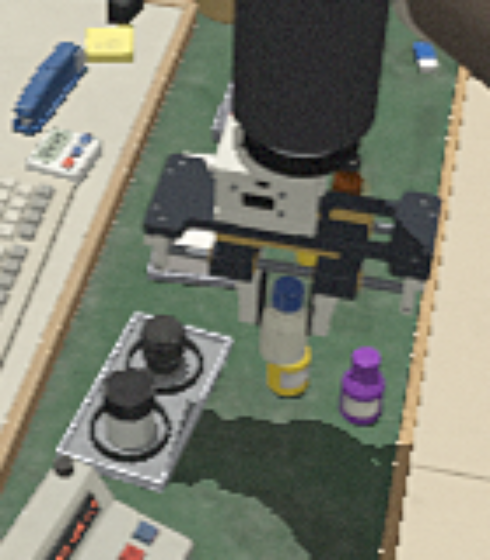

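```bash
python3 - <<'E'
from h import *
s,_=snapshot("side");h=cv2.cvtColor(s,cv2.COLOR_RGB2HSV);q=blob(((h[...,0]>105)&(h[...,0]<130)&(h[...,1]>100)).astype(np.uint8),(330,200,352,225));print(q[1],q[2],ray("side",*q[1],.06+.1237),get_obs()["tool_pos"])
s=cv2.imread("pics/side0.png");h=cv2.cvtColor(s,cv2.COLOR_BGR2HSV);w=((h[...,1]<60)&(h[...,2]>150)).astype(np.uint8)
q=blob(w,(295,165,345,215));cs=cv2.findContours(q[0].astype(np.uint8),cv2.RETR_CCOMP,2)[0]
for c in cs:
    if cv2.contourArea(c)>15:x,y,W,H=cv2.boundingRect(c);print(x,y,W,H,cv2.contourArea(c),"far rim",ray("side",x+W/2,y,.03),"L/R",ray("side",x,y+H*.7,.03),ray("side",x+W,y+H*.7,.03))
# top view corners of the white block
p=cv2.imread("pics/top0.png");h=cv2.cvtColor(p,cv2.COLOR_BGR2HSV);q=blob(((h[...,1]<60)&(h[...,2]>150)).astype(np.uint8),(318,178,375,216))
c=max(cv2.findContours(q[0].astype(np.uint8),0,2)[0],key=cv2.contourArea);m=np.zeros(p.shape[:2],np.uint8);cv2.drawContours(m,[c],-1,1,-1)
w=np.array([ray("top",x,y,.03)[:2] for y,x in np.argwhere(m)]);e,v=np.linalg.eigh(np.cov(w.T));print(w.mean(0),v[:,1],np.degrees(np.arctan2(*v[::-1,1])),np.sqrt(12*e))
E
```

```text
[342.453125 214.203125] 64 [0.43893624 0.15046757 0.1837    ] [0.43956335 0.14540225 0.14981516]
302 173 35 38 785.5 far rim [ 0.56988427 -0.17932431  0.03      ] L/R [ 0.59416183 -0.03705076  0.03      ] [ 0.48697282 -0.06284739  0.03      ]
318 205 9 5 17.0 far rim [ 0.52614476 -0.02808927  0.03      ] L/R [ 0.53625212 -0.00963865  0.03      ] [ 0.509323   -0.01609424  0.03      ]
307 205 11 4 21.0 far rim [ 0.55632319 -0.02084375  0.03      ] L/R [ 0.56987175 -0.00475751  0.03      ] [ 0.53694256 -0.01265385  0.03      ]
310 189 18 9 81.0 far rim [ 0.55334423 -0.0988084   0.03      ] L/R [ 0.57448671 -0.06247593  0.03      ] [ 0.51871956 -0.07592338  0.03      ]
330 183 5 8 16.0 far rim [ 0.51665433 -0.13850358  0.03      ] L/R [ 0.51903862 -0.10912727  0.03      ] [ 0.50322934 -0.1129514   0.03      ]
315 177 13 7 54.0 far rim [ 0.55867538 -0.16018224  0.03      ] L/R [ 0.57406906 -0.13033645  0.03      ] [ 0.5322526  -0.14048434  0.03      ]
[ 0.55532254 -0.10714319] [-0.09437517  0.9955367 ] 95.41535797187281 [0.0688184  0.13713601]
```

>>> move_arm(
  commands=[
    [[0, 1.5, -0.75, 0], [0, 3, -1.5, 0], [0, 3.5, -1.8, 0], [0, 3.5, -1.8, 0], [0, 3.5, -1.8, 0], [0, 3.5, -1.8, 0], [0, 2.5, -1.2, 0], [0, 1, -0.5, 0]],
  ],
)

```text
clock: 21.05
tool_pos: [0.5505, -0.0771, 0.1473]
orientation: [9.7, 89.8, -170.5]
force: [-0.2, -0.1, -2.3]
opening: 0.0331
```

>>> move_arm(
  commands=[
    [[2, 0, 0, 0], [3, 0, 0, 0], [1.5, 0, 0, 0], [0, 0, 0, 0], [0, 0, 0, 0]],
  ],
)

```text
clock: 21.55
tool_pos: [0.5505, -0.0746, 0.0841]
orientation: [16.2, 89.9, -163.9]
force: [0.1, -0.3, -0.6]
opening: 0.0327
```

```bash
python3 - <<'E'
from h import *
go(.551,-.0745,.0385,180)
s,_=snapshot("side")
cv2.imwrite("pics/m9.png",cv2.resize(s[130:240,260:380,::-1],None,fx=4.5,fy=4.5))
E
```

```text
t 21.55 pos [ 0.5505 -0.0746  0.0841] jawang 180.0 open 0.0327 F [ 0.1 -0.3 -0.6] tilt -1.0
-> dx 4.56 dy -0.01 dz -0.05 spin -0.001
```

View pics/m9.png

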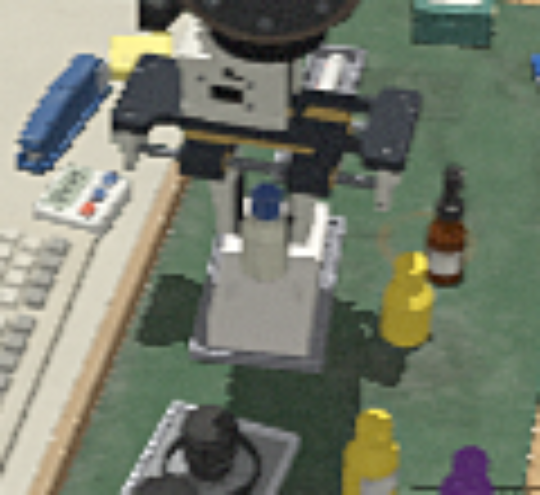

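Bottle upright over the wide well (265,260). Lower gently.

>>> move_arm(
  commands=[
    [[1.5, 0, 0, 0], [1, 0, 0, 0], [1, 0, 0, 0], [0.8, 0, 0, 0], [0.2, 0, 0, 0], [0, 0, 0, 0], [0, 0, 0, 0]],
  ],
)

```text
clock: 22.3
tool_pos: [0.5512, -0.0749, 0.0399]
orientation: [172.0, 90.0, -8.1]
force: [0.0, 1.1, -0.2]
opening: 0.0331
```

```bash
python3 - <<'E'
from h import *
go(.551,-.0745,.0385,180)
E
```

```text
t 22.30 pos [ 0.5512 -0.0749  0.0399] jawang 179.9 open 0.0331 F [ 0.   1.1 -0.2] tilt -1.0
-> dx 0.14 dy -0.04 dz 0.02 spin -0.001
```

>>> move_arm(
  commands=[
    [[0.1, 0, 0, 0], [0.1, 0, 0, 0], [0, 0, 0, 0], [0, 0, 0, 0]],
  ],
)

```text
clock: 22.7
tool_pos: [0.5512, -0.0749, 0.0379]
orientation: [-175.7, 90.0, 4.3]
force: [0.6, -0.2, 3.0]
opening: 0.033
```

>>> move_arm(
  commands=[
    [[0, 0, 0, 0], [0, 0, 0, 0], [0, 0, 0, 0]],
  ],
  jaw=6,
)

```text
clock: 23.0
tool_pos: [0.5508, -0.0749, 0.0374]
orientation: [3.6, 90.0, -176.5]
force: [0.7, 0.2, 0.2]
opening: 0.0514
```

>>> move_arm(
  commands=[
    [[-2, 0, 0, 0], [-4, 0, 0, 0], [-4, 0, 0, 0], [-2, 0, 0, 0], [0, 0, 0, 0], [0, 0, 0, 0]],
  ],
)

```text
clock: 23.6
tool_pos: [0.5508, -0.0748, 0.1577]
orientation: [-141.1, 90.0, 38.8]
force: [0.2, 1.0, -0.2]
opening: 0.0601
```

```bash
python3 - <<'E'
from h import *
go(.433,-.156,.12,180)
s,_=snapshot("side");h=cv2.cvtColor(s,cv2.COLOR_RGB2HSV)
am=((h[...,0]<15)&(h[...,1]>110)&(h[...,2]<130)).astype(np.uint8);q=blob(am,(345,160,372,200))
c=np.argwhere(q[0]);print(q[1],q[2],c.min(0),c.max(0),ray("side",*q[1],.04))
# bulb: two views. lighter threshold
bk=((h[...,2]<55)&(h[...,1]<120)).astype(np.uint8);q=blob(bk,(352,164,368,182));
if q: c=np.argwhere(q[0]);print("bulb",q[1],q[2],c.min(0),c.max(0),ray("side",*q[1],.086))
cv2.imwrite("pics/m10.png",cv2.resize(s[130:240,260:380,::-1],None,fx=4.5,fy=4.5))
E
```

```text
t 23.60 pos [ 0.5508 -0.0748  0.1577] jawang 179.9 open 0.0601 F [ 0.2  1.  -0.2] tilt -1.0
-> dx 3.77 dy 8.12 dz 11.78 spin -0.001
[358.91304348 182.26086957] 46 [179 355] [185 362] [ 0.43125511 -0.15099616  0.04      ]
bulb [359.67567568 173.94594595] 37 [168 357] [178 362] [ 0.43053687 -0.13732974  0.086     ]
```

View pics/m10.png

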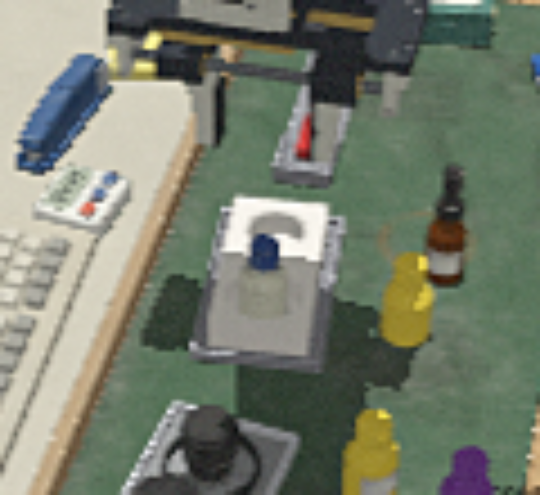

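>>> move_arm(
  commands=[
    [[0, 1.9, 3, 0], [0, 2, 3, 0], [0, 2, 3, 0], [0, 1.8, 2.9, 0], [2, 0, 0, 0], [1, 0, 0, 0], [0, 0, 0, 0], [0, 0, 0, 0]],
  ],
)

```text
clock: 24.45
tool_pos: [0.4321, -0.1516, 0.1271]
orientation: [13.4, 89.9, -166.7]
force: [0.3, -0.0, 0.9]
opening: 0.0599
```

```bash
python3 - <<'E'
from h import *
go(.432,-.152,.042,180)
print(ray("side",359.3,191.5,0),ray("side",360.7,167.3,.102),ray("side",358.9,182.3,.048))
s,_=snapshot("side")
cv2.imwrite("pics/m11.png",cv2.resize(s[120:220,310:420,::-1],None,fx=5,fy=5))
E
```

```text
t 24.45 pos [ 0.4321 -0.1516  0.1271] jawang 180.0 open 0.0599 F [ 0.3 -0.   0.9] tilt -1.0
-> dx 8.51 dy 0.04 dz 0.01 spin -0.001
[ 4.26730322e-01 -1.51478230e-01 -1.11022302e-16] [ 0.43068036 -0.15129802  0.102     ] [ 0.43049526 -0.14130032  0.048     ]
```

View pics/m11.png

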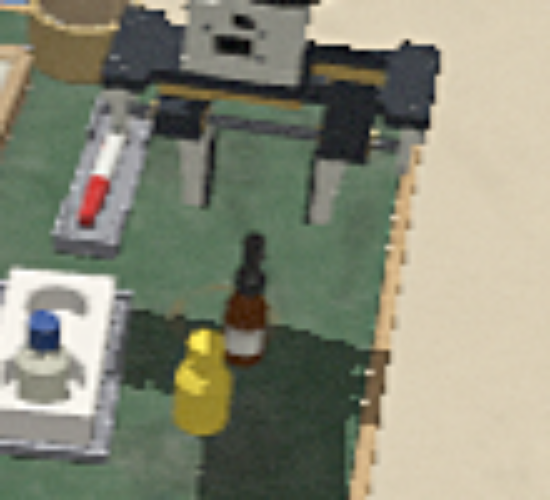

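Fingers straddle the bulb top (255,240); estimates agree at (0.430, -0.1515). Descend and grip.

>>> move_arm(
  commands=[
    [[2.5, 0, 0.1, 0], [2.5, 0, 0, 0], [2, 0, 0, 0], [1.3, 0, 0, 0], [0, 0, 0, 0], [0, 0, 0, 0]],
  ],
)

```text
clock: 25.1
tool_pos: [0.4315, -0.1516, 0.045]
orientation: [87.5, 90.0, -92.5]
force: [-0.2, 0.0, -0.2]
opening: 0.0599
```

>>> move_arm(
  commands=[
    [[0, 0, 0, 0], [0, 0, 0, 0], [0, 0, 0, 0], [0, 0, 0, 0], [0, 0, 0, 0], [0, 0, 0, 0]],
  ],
  jaw=1.5,
)

```text
clock: 25.7
tool_pos: [0.431, -0.1518, 0.0447]
orientation: [-178.9, 90.0, 1.0]
force: [-0.5, -0.5, 1.3]
opening: 0.0225
```

>>> move_arm(
  commands=[
    [[-2, 0, 0, 0], [-3, 0, 0, 0], [-4, 0, 0, 0], [-3, 0, 0, 0], [0, 0, 0, 0], [0, 0, 0, 0]],
  ],
)

```text
clock: 26.3
tool_pos: [0.4308, -0.1516, 0.1648]
orientation: [-159.0, 89.9, 21.0]
force: [0.6, -0.0, -0.8]
opening: 0.0227
```

```bash
python3 - <<'E'
from h import *
go(.557,-.142,.1,180)
s,_=snapshot("side");h=cv2.cvtColor(s,cv2.COLOR_RGB2HSV)
am=((h[...,0]<15)&(h[...,1]>110)&(h[...,2]<130)).astype(np.uint8);q=blob(am,(345,130,380,190))
c=np.argwhere(q[0]);print(q[1],q[2],c.min(0),c.max(0),ray("side",*q[1],.045+.12))
cv2.imwrite("pics/m12.png",cv2.resize(s[120:220,310:420,::-1],None,fx=5,fy=5))
E
```

```text
t 26.30 pos [ 0.4308 -0.1516  0.1648] jawang 179.9 open 0.0227 F [ 0.6 -0.  -0.8] tilt -1.0
-> dx 6.48 dy -0.96 dz -12.62 spin -0.001
[362.39215686 151.88235294] 51 [148 359] [156 366] [ 0.43021045 -0.1469896   0.165     ]
```

View pics/m12.png

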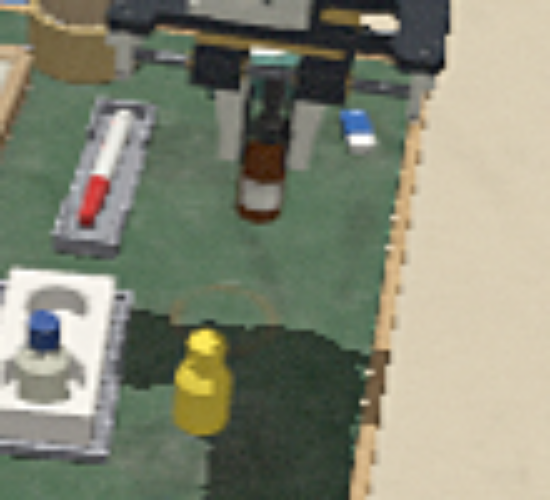

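```bash
python3 - <<'E'
from h import *
for z in(.10,.11,.12,.13): print(z,ray("side",361.8,162.4,z))
E
```

```text
0.1 [ 0.43115292 -0.17997605  0.1       ]
0.11 [ 0.43011468 -0.16681788  0.11      ]
0.12 [ 0.42907644 -0.15365972  0.12      ]
0.13 [ 0.42803821 -0.14050155  0.13      ]
```

>>> move_arm(
  commands=[
    [[0, -0.1, -1.5, 0], [0, -0.2, -3, 0], [0, -0.2, -3, 0], [0, -0.3, -3, 0], [0, -0.2, -2.1, 0], [2, 0, 0, 0], [2, 0, 0, 0], [1.5, 0, 0, 0]],
  ],
)

```text
clock: 27.15
tool_pos: [0.5563, -0.1418, 0.1063]
orientation: [1.3, 89.8, -178.8]
force: [-0.8, -0.2, -0.1]
opening: 0.0231
```

>>> move_arm(
  commands=[
    [[1, 0, 0, 0], [0, 0, 0, 0], [0, 0, 0, 0]],
  ],
)

```text
clock: 27.45
tool_pos: [0.5571, -0.142, 0.0993]
orientation: [21.9, 89.9, -158.1]
force: [0.4, -0.1, -0.0]
opening: 0.0228
```

```bash
python3 - <<'E'
from h import *
go(.557,-.142,.053,180)
s,_=snapshot("side")
cv2.imwrite("pics/m13.png",cv2.resize(s[130:230,270:370,::-1],None,fx=6,fy=6))
E
```

```text
t 27.45 pos [ 0.5571 -0.142   0.0993] jawang 179.9 open 0.0228 F [ 0.4 -0.1 -0. ] tilt -1.0
-> dx 4.63 dy 0.00 dz 0.01 spin -0.001
```

>>> move_arm(
  commands=[
    [[1, 0, 0, 0], [1, 0, 0, 0], [0.8, 0, 0, 0], [0, 0, 0, 0], [0, 0, 0, 0]],
  ],
)

```text
clock: 28.0
tool_pos: [0.5567, -0.1419, 0.0713]
orientation: [14.1, 90.0, -165.9]
force: [-0.1, 0.3, -1.0]
opening: 0.0228
```

>>> move_arm(
  commands=[
    [[0.6, 0, 0, 0], [0.6, 0, 0, 0], [0.4, 0, 0, 0], [0, 0, 0, 0], [0, 0, 0, 0]],
  ],
)

```text
clock: 28.5
tool_pos: [0.5568, -0.1419, 0.0555]
orientation: [21.3, 90.0, -158.8]
force: [0.1, 0.2, -0.6]
opening: 0.0227
```

```bash
python3 - <<'E'
from h import *
go(.557,-.142,.053,180)
E
```

```text
t 28.50 pos [ 0.5568 -0.1419  0.0555] jawang 179.9 open 0.0227 F [ 0.1  0.2 -0.6] tilt -1.0
-> dx 0.25 dy 0.01 dz -0.02 spin -0.001
```

No rim contact; the base is ~19 mm into the well. Seat it and release.

>>> move_arm(
  commands=[
    [[0.15, 0, 0, 0], [0.1, 0, 0, 0], [0, 0, 0, 0], [0, 0, 0, 0]],
  ],
)

```text
clock: 28.9
tool_pos: [0.5568, -0.1419, 0.0531]
orientation: [178.9, 90.0, -1.1]
force: [0.3, 0.1, -1.0]
opening: 0.0228
```

>>> move_arm(
  commands=[
    [[0, 0, 0, 0], [0, 0, 0, 0], [0, 0, 0, 0], [0, 0, 0, 0]],
  ],
  jaw=6,
)

```text
clock: 29.3
tool_pos: [0.5569, -0.1419, 0.0531]
orientation: [174.2, 90.0, -5.9]
force: [1.3, 0.5, -1.0]
opening: 0.0492
```

>>> move_arm(
  commands=[
    [[-2, 0, 0, 0], [-4, 0, 0, 0], [-4, 0, 0, 0], [-2, 0, 0, 0], [0, 0, 0, 0], [0, 0, 0, 0]],
  ],
)

```text
clock: 29.9
tool_pos: [0.5568, -0.1418, 0.1733]
orientation: [-154.9, 89.9, 25.0]
force: [0.1, -0.4, -0.4]
opening: 0.0599
```

>>> move_arm(
  commands=[
    [[0, 0, 3, 0], [0, 0, 3, 0], [0, 3, 3, 0], [0, 4, 0, 0], [0, 4, 0, 0], [0, 4, 0, 0], [0, 4, 0, 0], [0, 4, 0, 0]],
  ],
)

```text
clock: 30.7
tool_pos: [0.4656, -0.3731, 0.1714]
orientation: [-27.3, 89.9, 152.6]
force: [-0.1, 0.2, 0.2]
opening: 0.0603
```

```bash
python3 - <<'E'
from h import *
go(.557,-.142,.053,180)
p,d=snapshot("top");s,ds=snapshot("side");P=cloud("top",d);Q=cloud("side",ds)
np.savez("pics/fin.npz",p=p,s=s,d=d,ds=ds)
M=lambda im:cv2.cvtColor(im,cv2.COLOR_RGB2HSV)
h=M(s)
am=((h[...,0]<15)&(h[...,1]>110)&(h[...,2]<130)).astype(np.uint8);q=blob(am,(300,140,345,205));c=np.argwhere(q[0]);print("amber",q[1],q[2],c.min(0),c.max(0),ray("side",*q[1],.048))
q=blob(((h[...,0]>105)&(h[...,0]<130)&(h[...,1]>100)).astype(np.uint8),(300,160,345,215));print("oilcap",q[1],q[2],ray("side",*q[1],.068))
# tall things near the caddy wells and nests, both clouds
for k,(x,y),H in(("drop",(.557,-.142),.110),("oil",(.551,-.075),.074),("eye",(.552,.080),.051),("can",(.561,.153),.059)):
  for n,C in(("top",P),("side",Q)):
    m=(np.hypot(C[...,0]-x,C[...,1]-y)<.03)&(C[...,2]>H-.012)&(C[...,2]<H+.02);print(k,n,m.sum(),C[m].mean(0).round(3) if m.any() else None)
E
```

```text
t 30.70 pos [ 0.4656 -0.3731  0.1714] jawang 179.9 open 0.0603 F [-0.1  0.2  0.2] tilt -1.0
-> dx 11.84 dy -23.11 dz -9.14 spin -0.001
amber [321.25531915 176.06382979] 47 [173 318] [179 325] [ 0.55607261 -0.14340336  0.048     ]
oilcap [318.45238095 185.57142857] 42 [ 0.54948092 -0.07201606  0.068     ]
drop top 15 [ 0.557 -0.146  0.109]
drop side 16 [ 0.556 -0.143  0.105]
oil top 45 [ 0.552 -0.075  0.074]
oil side 41 [ 0.551 -0.071  0.072]
eye top 108 [0.552 0.079 0.05 ]
eye side 114 [0.551 0.083 0.048]
can top 140 [0.561 0.152 0.059]
can side 175 [0.56  0.157 0.056]
```

```bash
python3 - <<'E'
from h import *
z=np.load("pics/fin.npz");s=z["s"];h=cv2.cvtColor(s,cv2.COLOR_RGB2HSV);Q=cloud("side",z["ds"])
m=(abs(Q[...,0]-.56)<.03)&(abs(Q[...,1]+.32)<.09)&(h[...,1]>120)&((h[...,0]<10)|(h[...,0]>170));w=(abs(Q[...,0]-.56)<.02)&(abs(Q[...,1]+.32)<.09)&(h[...,1]<60)&(h[...,2]>150)
for k in(m,w): print(k.sum(),Q[k].min(0).round(3),Q[k].max(0).round(3),Q[k].mean(0).round(3))
# lookalikes and bystanders unmoved: colour centroids vs first side picture
h0=cv2.cvtColor(cv2.imread("pics/side0.png"),cv2.COLOR_BGR2HSV)
for n,lo,hi,b in(("y1",20,35,(328,215,352,245)),("y2",20,35,(340,180,360,208)),("pur",130,160,(350,225,375,255)),("green box",75,95,(345,112,375,140))):
    print(n,[blob(((x[...,0]>lo)&(x[...,0]<hi)&(x[...,1]>100)).astype(np.uint8),b)[1:] for x in(h0,h)])
print("tally diff",np.abs(cv2.imread("pics/side0.png")[340:372,310:345,::-1].astype(int)-s[340:372,310:345]).mean())
E
```

```text
34 [ 0.554 -0.305  0.002] [ 0.566 -0.253  0.022] [ 0.56  -0.279  0.016]
175 [ 0.54  -0.408 -0.   ] [ 0.58  -0.233  0.269] [ 0.559 -0.323  0.011]
y1 [(array([341.70930233, 229.88372093]), np.int32(172)), (array([341.78125 , 231.015625]), np.int32(192))]
y2 [(array([350.14044944, 195.69101124]), np.int32(178)), (array([350.29186603, 196.25837321]), np.int32(209))]
pur [(array([363.5620438 , 237.12408759]), np.int32(137)), (array([363.47058824, 237.15441176]), np.int32(136))]
green box [(array([355.625, 118.375]), np.int32(8)), (array([355.33333333, 118.66666667]), np.int32(9))]
tally diff 3.294642857142857
```

```bash
python3 -c "
from plant import *
print(close_job())"
```

```text
the job is handed in; nothing more can be done
None
```

All five things are put away and the job is handed in, at about 31 s of the 112 s allowed.

**Order:** I laid the marker in the pen tray first. The eyepiece and then the objective canister went into the two ring nests. After that the oil bottle went into the wide well, and last the dropper bottle into the narrow well.

**Last checks, with the gripper clear of everything:**

| Thing | Position found (x, y, m) | Height of its top |
|---|---|---|
| Eyepiece | 0.552, 0.080 | about 50 mm |
| Canister | 0.561, 0.153 | about 58 mm |
| Oil bottle | 0.551, −0.073 | about 73 mm |
| Dropper bottle | 0.557, −0.144 | about 107 mm (105 and 109 mm in the two cameras) |

- The heights match, within camera noise, each thing standing seated in its place. The two cameras agree within 5 mm on position.
- The marker lies along the pen tray between its end walls, spanning y from about −0.253 to −0.388. I measured its red end; the other end follows from its length.
- The look-alikes, slide box and tally counter show no movement beyond measuring noise.
- Forces at the readings stayed below about 6 N.

**What disagreed or went unchecked:**
- The fingers closed to 22.7 mm on the dropper bottle and 33 mm on the oil bottle, less than the stated 29 and 35 mm. Both still lifted upright and were set down with no sign of touching the rim.
- I reached the 16-picture limit before the dropper bottle went in, so its placing was checked by numbers only.

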